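# Sort two drive hubs by keyway on the check stand

## Task

Two grey drive hubs of a tube carousel look alike, but one has its keyway (the slot in the bore) on the same side as its lug and the other has it on the side opposite its lug. Test-seat the hub whose keyway is on the lug side: put it fully home on the upright keyed shaft of the check stand, its keyway over the key and its lug between the two round posts, and leave it there. Put the other hub in the empty white tray, standing flat on the tray's floor.

Things in the scene. Friction and masses are not known exactly. Their poses are not given: they have to be found in the camera images.
- hub_a_center (a point): Centre of the loose hub to seat: grey block, 58 mm along x, 48 across flats along y (grip there), 44 high, 0.12 kg, standing upright (z up) on the worktop, so 22 above it. Bore 28 mm along z, right through. Lug along its -x at the bottom, 12 wide, 14 high, to 50 mm from the axis. Keyway 14 mm wide, full height, to 22 mm from the axis, along its -x: SAME side as the lug.
- hub_b_center (a point): Centre of the loose hub for the tray: same sizes and axes as the other hub (lug along its -x, flats 48 mm apart along its y, 44 mm high, centre 22 mm up), but its keyway lies along its +x: OPPOSITE the lug. The two hubs may swap places.
- stand_seat (a point): Where a hub's centre is when fully home on the fixed stand, 34 mm above the worktop; hub axes then equal this point's (-x toward key and posts). Plate 130x90 mm, top 12 mm up. Above it: shaft 24 mm wide, tapering from 18 mm up to a 5 mm tip at 50 mm; key 8 wide, 24 high, to 18.5 mm along -x; two posts 22 high at x -42, y +-18; stop block 22 high at +x. Play: 2 mm each way, 10 degrees.
- tray: Fixed open white plastic tray, empty, 160 mm (its x) by 180 mm (its y), 28 mm high outside, walls 4 mm thick, floor about 4 mm thick. Origin at the centre of its underside, on the worktop; z up.
Not all that is in view belongs to the job. What is shaped like the part that bears hub_a_center but orange or red is not meant. What is shaped like the part that bears hub_b_center but blue is not meant.

How it is judged:
By the outcome, as a careful person would: the job done as asked, in the order asked, and still so for the second after the job is handed in, with the robot touching nothing.
It also fails if it takes over 61 s, if anything falls off the work surface, if the arm or the gripper's body presses on something with over 40 N, if the wrist force passes 120 N, or if a joint passes its speed limit or range.

## Robot

A 6-joint arm with a two-finger parallel gripper is mounted at the origin on a cart in front of the work surface, level with it; the furniture and walls round the work are solid. World frame = base frame: x ahead of the robot, y to its left, z up, the work surface at z = 0. Lengths are in mm, angles in degrees, forces in N, time in s.
With the tool pointing down it reaches from about 300 to 850 mm from the base axis. Payload 4.2 kg.
Tool frame: the origin (TCP) lies midway between the tips of the shut fingers; the grasp point (between the pads) lies 19 mm behind it (env.tcp_to_grasp is the distance from the TCP to the grasp point, in mm); z points along the fingers, x is the direction in which the jaws open and shut, and the axes are right-handed (so a half turn about z gives the same grasp; the last joint's range is limited). The gripper opens to 91 mm and grips with 3 to 60 N. Pads are 32 mm wide; open, the fingers measure 118 mm over their backs; the gripper's body (76 mm by 178 mm) begins 60 mm behind the grasp point.
Start: joints at [66.291, 18.312, 89.639, -0, 72.044, -1.146], TCP at [220.631, 531.004, 213.976] pointing down, gripper open.
Joint ranges: [-177.97, 177.97], [-48.28, 115.42], [12.27, 149.76], [-77.06, 257.06], [2.81, 150.46], [-146.56, 146.56]. Speed limits (degrees/s): [147.25, 147.25, 180, 180, 180, 180].

## Interface

Orientations are given as [roll, pitch, yaw] about the fixed x, y, z axes, in that order (R = Rz(yaw) Ry(pitch) Rx(roll)).
In Python, from workcell import env gives the robot as it stands.
- The arm moves only by the tool drive_tool, never from a script. Its argument "motion" is a list of rows, each a list of 2 entries, a list of its own where there are three numbers: the shift along the world's x, y, z in m, then the turn, a rotation vector about the world's x, y, z in rad. In form: [[[dx, dy, dz], [wx, wy, wz]], ...]. A call has exactly 10 rows; each row shifts and turns the commanded pose from where the row before left it; what a row does not reach is not made up. A row lasts 1/12 s, in which the tool goes at most 41.7 mm and 7.16 degrees, less where a joint would pass 70% of its speed; a pose out of reach is approached as far as the arm can. A call is refused whole if a number of a shift passes 0.0417 or a number of a turn 0.125, either way. A call with a gripper value outside its range is refused whole. "claw" is the opening, from 0 (shut) to 1 (fully open), set as the call begins (left out, the last holds). The fingers move at their own pace and stop on an object; "force" is the grip in N (left out, the last holds). Time passes only in rows, so rows that do not move let the fingers close, or fill a call up. It gives the time, the measured TCP pose, the force and the opening at its end, in the units of the state.
- env.state(): the state, without advancing time (a new reading comes with each control period).
- env.grab_frame(name): name is "side" or "top"; returns the picture (400x640x3 uint8, red, green, blue); there is no depth.
- env.camera_params(name): a dict with "fov_y" (degrees; the focal length in pixels is half the picture's height over the tangent of half this angle, whatever the lens; pixels are square), "cx", "cy" (the principal point, pixels), "pose" (4x4, takes a point from camera to world coordinates). Camera axes: x right, y down, z forward; pixel columns grow to the right and rows downward; lengths in mm; the calibration is good to about 2 mm. A picture is of the moment at which its call begins. camera_params takes no time and is no camera call.
- env.job_done(): hands the job in, once; it reports no verdict.
The state is a dict: "time_s": time; "qpos": joint angles; "qvel": joint speeds; "effort": joint torques, N m; "ee_pos": TCP position; "ee_rot": TCP orientation; "force": force on the tool from outside, world axes, zero at the start; "torque": the same for the moment, N m; "gripper_width": finger opening in mm.
Only numpy, scipy, OpenCV 4.12 (cv2) and the standard library are available. Lean on these libraries where they do the work, as an engineer would, in place of code of your own. Each camera call takes 0.05 s, during which the arm holds its last target.

## Working session

There is one attempt and no reset: what is moved stays moved. The work goes in short steps, Python scripts to look and compute and a tool call to move; the robot and the scene stay as the last step left them, time stands still between calls to the robot, and variables do not carry over. Pictures are saved under pics/ and viewed, and the job is handed in when it is done.

Besides the shell and the picture viewer there is one more tool, called after "Call:" as name(argument=value, ...) on one line, values as JSON. drive_tool: Moves the arm, as the interface text tells. Its arguments: {"type":"object","properties":{"motion":{"type":"array","items":{"type":"array"}},"claw":{"type":"number"},"force":{"type":"number"}},"required":["motion"]}

```bash
mkdir -p pics; ls; python3 - <<'E'
from workcell import env
import cv2
print(env.state())
for n in("side","top"):
    f=env.grab_frame(n); cv2.imwrite(f"pics/{n}0.png",f[:,:,::-1]); print(n,env.camera_params(n))
E
```

```text
pics
{'time_s': 0.0, 'qpos': array([ 6.62913599e+01,  1.83554737e+01,  8.97075394e+01, -7.51936727e-04,
        7.20424515e+01, -1.14529412e+00]), 'qvel': array([-0.02778924,  0.0386464 ,  0.09239267,  0.03870849, -0.00500012,
        0.05659864]), 'effort': array([-1.06689797e-03, -4.12469172e+01, -2.31967092e+01,  7.25403079e-02,
        4.59015893e-02, -1.46850643e-04]), 'ee_pos': array([220.42521877, 530.52743134, 213.07417333]), 'ee_rot': array([-1.79998607e+02,  1.05457754e-01,  6.74368878e+01]), 'force': array([ 0.06076748, -0.30901438,  0.58918331]), 'torque': array([-0.05625427, -0.04085958,  0.00508895]), 'gripper_width': 91.41752129273154}
side {'fov_y': 51.513214477953255, 'cx': 315.0887881440362, 'cy': 192.42718094862806, 'pose': array([[ 9.81949328e-01, -6.47920791e-02,  1.77700599e-01,
         2.96534651e+02],
       [-1.87386595e-01, -4.61024112e-01,  8.67377099e-01,
        -1.00498364e+03],
       [ 2.57250952e-02, -8.85019070e-01, -4.64843484e-01,
         5.70271350e+02],
       [ 0.00000000e+00,  0.00000000e+00,  0.00000000e+00,
         1.00000000e+00]])}
top {'fov_y': 45.929685221541206, 'cx': 316.14630489828755, 'cy': 197.44125340168821, 'pose': array([[ 2.52062140e-02, -9.94332140e-01,  1.03287183e-01,
         3.56236677e+02],
       [-9.99639076e-01, -2.60307102e-02, -6.64221103e-03,
         5.32598335e+00],
       [ 9.29320264e-03, -1.03082480e-01, -9.94629398e-01,
         1.29988035e+03],
       [ 0.00000000e+00,  0.00000000e+00,  0.00000000e+00,
         1.00000000e+00]])}
```

View pics/side0.png

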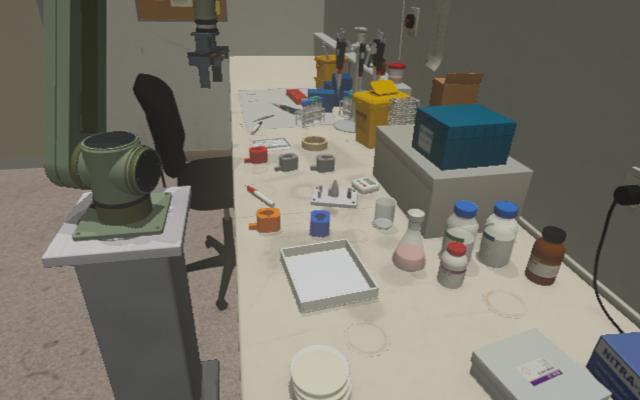

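View pics/top0.png

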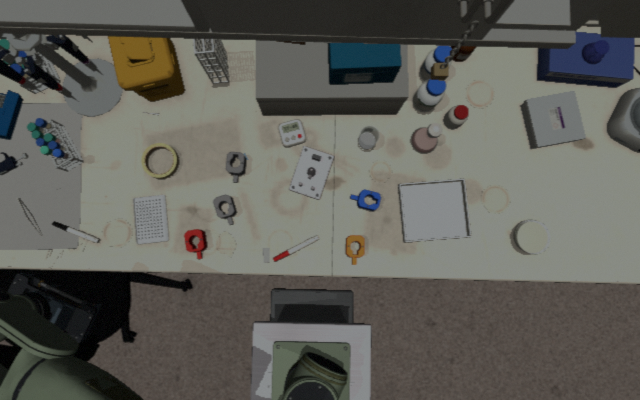

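```bash
python3 - <<'E'
import cv2,numpy as np
t=cv2.imread("pics/top0.png");s=cv2.imread("pics/side0.png")
a=cv2.resize(t[140:230,195:265],None,fx=6,fy=6,interpolation=cv2.INTER_CUBIC)
b=cv2.resize(t[140:205,285:340],None,fx=6,fy=6,interpolation=cv2.INTER_CUBIC)
h=np.zeros((540,420+330,3),np.uint8);h[:,:420]=a;h[:390,420:]=b
cv2.imwrite("pics/c1.png",h)
cv2.imwrite("pics/c2.png",cv2.resize(s[140:245,235:375],None,fx=5,fy=5,interpolation=cv2.INTER_CUBIC))
E
```

```text
(no output)
```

View pics/c1.png

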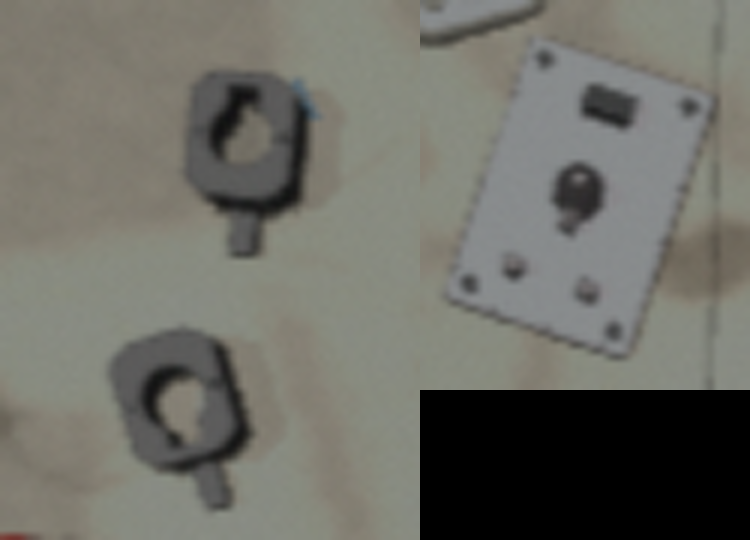

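View pics/c2.png

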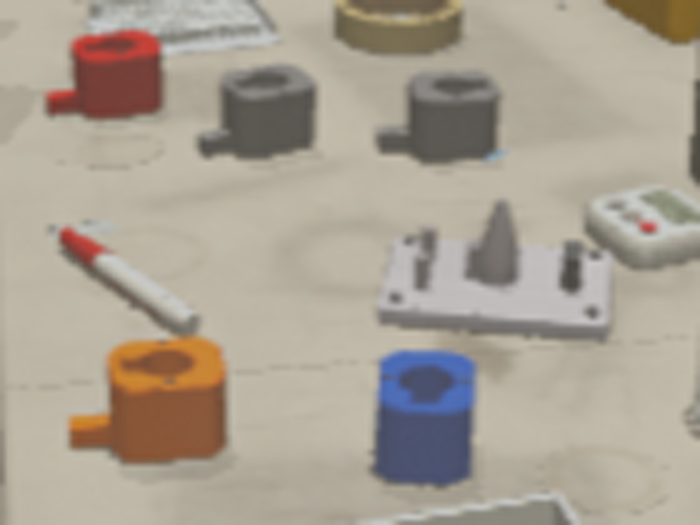

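```bash
cat > h.py <<'E'
import numpy as np,cv2
from workcell import env
def ray(n,uv):
    p=env.camera_params(n);f=200/np.tan(np.radians(p["fov_y"]/2))
    uv=np.atleast_2d(uv);d=np.c_[(uv[:,0]-p["cx"])/f,(uv[:,1]-p["cy"])/f,np.ones(len(uv))]
    return p["pose"][:3,3],d@p["pose"][:3,:3].T
def onz(n,uv,z):
    o,d=ray(n,uv);return o+d*((z-o[2])/d[:,2])[:,None]
def proj(n,P):
    p=env.camera_params(n);f=200/np.tan(np.radians(p["fov_y"]/2))
    q=(np.atleast_2d(P)-p["pose"][:3,3])@p["pose"][:3,:3]
    return np.c_[q[:,0]/q[:,2]*f+p["cx"],q[:,1]/q[:,2]*f+p["cy"]]
E
python3 - <<'E'
from h import *
t=cv2.imread("pics/top0.png")
def seg(x0,y0,x1,y1,lo,hi,tag):
    c=cv2.cvtColor(cv2.resize(t[y0:y1,x0:x1],None,fx=8,fy=8,interpolation=cv2.INTER_CUBIC),cv2.COLOR_BGR2GRAY)
    m=cv2.inRange(c,lo,hi);m=cv2.morphologyEx(m,cv2.MORPH_OPEN,np.ones((9,9)))
    cs,_=cv2.findContours(m,cv2.RETR_EXTERNAL,cv2.CHAIN_APPROX_NONE)
    k=max(cs,key=cv2.contourArea)
    v=cv2.cvtColor(c,cv2.COLOR_GRAY2BGR);cv2.drawContours(v,[k],-1,(0,0,255),1);cv2.imwrite(f"pics/{tag}.png",v)
    return (k[:,0]+.5)/8-.5+[x0,y0],c
for tag,b in dict(A=(210,190,240,222),B=(222,145,250,188)).items():
    k,c=seg(*b,0,115,tag);print(tag,np.percentile(c,[1,5,10,20,30,50,70,90]))
k,c=seg(285,140,340,205,135,255,"S");P=onz("top",k,12)[:,:2].astype(np.float32);r=cv2.minAreaRect(P);print("stand",r,cv2.boxPoints(r))
k,c=seg(390,170,480,250,150,255,"T");P=onz("top",k,4)[:,:2].astype(np.float32);r=cv2.minAreaRect(P);print("tray",r)
v=[cv2.imread(f"pics/{g}.png") for g in "ABST"]
h=np.zeros((600,800,3),np.uint8)
x=0
for i in v[:3]:
    i=i[:590];w=min(i.shape[1],800-x);h[:i.shape[0],x:x+w]=i[:,:w];x+=w
cv2.imwrite("pics/seg.png",h)
E
```

```text
A [ 26.  42.  60.  85.  91. 122. 133. 137.]
B [ 22.  36.  59.  86.  91. 121. 128. 137.]
stand ((560.0510864257812, 13.115936279296875), (84.66535949707031, 124.30149841308594), 73.02197265625) [[488.2477    -9.223423]
 [607.1318   -45.520077]
 [631.8545    35.455296]
 [512.9704    71.75195 ]]Traceback (most recent call last):
  File "<stdin>", line 13, in <module>
  File "<stdin>", line 7, in seg
ValueError: max() iterable argument is empty
```

```bash
cat > m.py <<'E'
from h import *
def seg(t,x0,y0,x1,y1,lo,hi,tag,op=9,s=8):
    c=cv2.cvtColor(cv2.resize(t[y0:y1,x0:x1],None,fx=s,fy=s,interpolation=cv2.INTER_CUBIC),cv2.COLOR_BGR2GRAY)
    m=cv2.inRange(c,lo,hi);m=cv2.morphologyEx(m,cv2.MORPH_OPEN,np.ones((op,op)))
    cs,_=cv2.findContours(m,cv2.RETR_EXTERNAL,cv2.CHAIN_APPROX_NONE)
    k=max(cs,key=cv2.contourArea)
    v=cv2.cvtColor(c,cv2.COLOR_GRAY2BGR);cv2.drawContours(v,[k],-1,(0,0,255),1);cv2.imwrite(f"pics/{tag}.png",v)
    return (k[:,0]+.5)/s-.5+[x0,y0],c
E
python3 - <<'E'
from m import *
t=cv2.imread("pics/top0.png")
for tag,b in dict(A=(210,190,240,222),B=(222,145,250,188)).items():
    k,c=seg(t,*b,70,112,tag,op=39);P=onz("top",k,44)[:,:2].astype(np.float32);r=cv2.minAreaRect(P);print(tag,r)
k,c=seg(t,285,140,340,205,135,255,"S")
c=cv2.cvtColor(t[170:250,390:480],cv2.COLOR_BGR2GRAY);print(c[5:75:6,5:85:6])
v=[cv2.imread(f"pics/{g}.png") for g in "ABS"]
h=np.zeros((600,800,3),np.uint8)
x=0
for i in v[:3]:
    i=i[:590];w=min(i.shape[1],800-x);h[:i.shape[0],x:x+w]=i[:,:w];x+=w
cv2.imwrite("pics/seg.png",h)
E
```

```text
A ((480.2891540527344, 240.58865356445312), (15.438821792602539, 25.909101486206055), 1.5028834342956543)
B ((562.0979614257812, 220.97438049316406), (25.511987686157227, 45.83562469482422), 1.5395503044128418)
[[125 128 132 132 134 137 137 137 137 137 136 137 139 138]
 [122 125 123 123 125 117 131 127  96  73  87  78 128 128]
 [124 132 140 138 139 138 138 138 138 138 139 115 125 127]
 [129 132 138 139 138 139 139 139 138 138 138 129 127 122]
 [126 121 138 140 140 139 138 139 139 138 138 137 127 127]
 [130  94 138 139 137 139 138 138 138 138 139 139 130 136]
 [126  71 138 139 138 138 138 139 139 139 138 138 109 136]
 [126  65 138 138 140 138 138 138 139 140 138 138  87 137]
 [127  92 137 139 138 138 137 138 139 138 138 138  55 138]
 [128 111 138 140 139 138 137 138 138 139 139 139  57 136]
 [126 125 137 137 139 139 139 138 138 139 135 138  82 137]
 [126 125 131 122 107 119 133 136 137 137 136 137 137 137]]
```

View pics/seg.png

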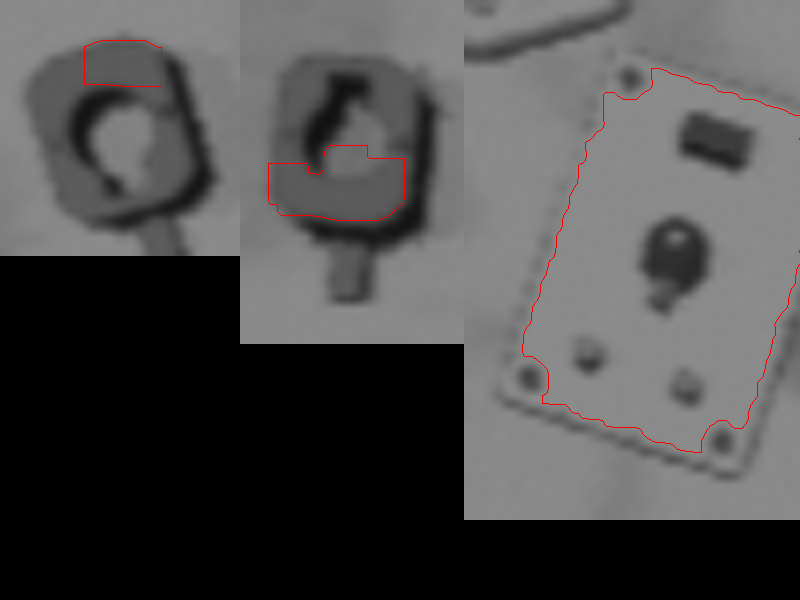

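```bash
python3 - <<'E'
from m import *
t=cv2.imread("pics/top0.png")
h=np.zeros((600,800,3),np.uint8);X=0
for tag,(x0,y0,x1,y1),hi in (("A",(205,185,245,227),112),("B",(218,143,252,190),110)):
    s=8;c=cv2.cvtColor(cv2.resize(t[y0:y1,x0:x1],None,fx=s,fy=s,interpolation=cv2.INTER_CUBIC),cv2.COLOR_BGR2GRAY)
    m=cv2.inRange(c,72,hi)
    m=cv2.morphologyEx(m,cv2.MORPH_OPEN,np.ones((7,7)))
    full=cv2.inRange(c,0,hi)
    # bridge: close with medium kernel then fill
    def fill(m):
        cs,_=cv2.findContours(m,cv2.RETR_EXTERNAL,cv2.CHAIN_APPROX_NONE);k=max(cs,key=cv2.contourArea)
        o=np.zeros_like(m);cv2.drawContours(o,[k],-1,255,-1);return o
    E=lambda n:cv2.getStructuringElement(cv2.MORPH_ELLIPSE,(n,n))
    o=fill(m);cs,_=cv2.findContours(o,0,1);o=cv2.morphologyEx(o,cv2.MORPH_CLOSE,E(21));o=fill(o)
    lugm=o
    top=cv2.morphologyEx(o,cv2.MORPH_OPEN,E(61));top=fill(top)
    cs,_=cv2.findContours(top,0,1);k=cv2.convexHull(max(cs,key=cv2.contourArea))
    v=cv2.cvtColor(c,cv2.COLOR_GRAY2BGR);cv2.drawContours(v,[k],-1,(0,0,255),1);cs,_=cv2.findContours(o,0,1);cv2.drawContours(v,cs,-1,(0,255,0),1)
    uv=(k[:,0]+.5)/s-.5+[x0,y0]
    P=onz("top",uv,44)[:,:2].astype(np.float32);print(tag,cv2.minAreaRect(P))
    M=cv2.moments(P);print(M["m10"]/M["m00"],M["m01"]/M["m00"])
    h[:v.shape[0],X:X+v.shape[1]]=v;X+=v.shape[1]+5
cv2.imwrite("pics/seg2.png",h)
E
```

```text
A ((458.6909484863281, 244.89881896972656), (57.31583023071289, 47.256324768066406), 19.046287536621094)
458.4448369581721 244.88100058409654
B ((578.0706787109375, 220.5146942138672), (48.10588836669922, 57.45400619506836), 86.8095703125)
577.819812191141 220.27041539057484
```

View pics/seg2.png

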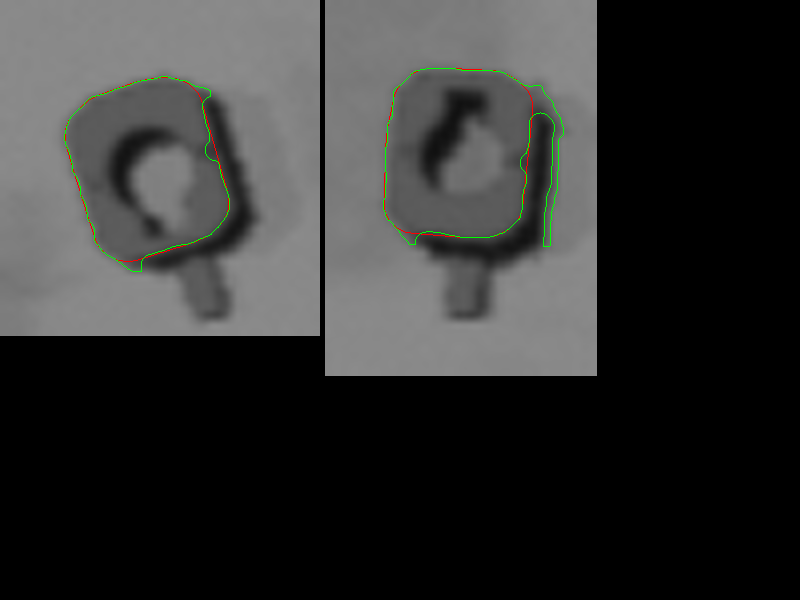

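```bash
python3 - <<'E'
from m import *
def px(x,y,x0,y0,s=8): return [(x+.5)/s-.5+x0,(y+.5)/s-.5+y0]
ang=lambda d:np.degrees(np.arctan2(d[1],d[0]))
for tag,c,(x0,y0),tip,L,R in (("A",(458.5,244.9),(205,185),(212,308),((67,145),(92,232)),((208,125),(227,190))),
   ("B",(577.9,220.4),(218,143),(142,310),((62,110),(60,200)),((207,115),(199,200)))):
    T=onz("top",[px(*tip,x0,y0)],14)[0,:2]; d=np.array(c)-T;print(tag,"lug",T,ang(d),np.hypot(*d))
    for e in (L,R):
        a,b=onz("top",[px(*e[0],x0,y0),px(*e[1],x0,y0)],44)[:,:2];print(ang(a-b))
# stand
q=lambda x,y:px(x-464,y,285,140)
# posts tops z=34, key end, stop, screws z 12
Z=dict(p1=(590,347,34),p2=(688,379,34),tip=(678,237,62),s1=(629,78,12),s2=(530,378,12),s3=(722,441,12))
W={k:onz("top",[q(v[0],v[1])],v[2])[0,:2] for k,v in Z.items()}
for k in W: print(k,W[k])
print("post sep",W["p1"]-W["p2"],ang(W["p1"]-W["p2"]),ang(W["s1"]-W["s2"]),ang(W["s2"]-W["s3"]))
E
```

```text
A lug [413.69091252 226.27205252] 22.573538922667506 48.52684564442076
18.57179929111002
18.625792528073738
B lug [528.45109867 219.64293329] 0.8771345201767937 49.45469636233274
1.3263385116806732
-2.946367468213035
p1 [525.99182126  40.67348131]
p2 [515.96896427   7.27448881]
tip [559.78709914  11.77990016]
s1 [623.27263137  30.47673944]
s2 [517.65911704  61.5814578 ]
s3 [497.62182662  -4.91125364]
post sep [10.02285699 33.3989925 ] 73.2957837346911 -16.410469222420616 73.2300471409151
```

```bash
python3 - <<'E'
from m import *
s=cv2.imread("pics/side0.png");x0,y0,S=260,145,7
v=cv2.resize(s[y0:y0+75,x0:x0+105],None,fx=S,fy=S,interpolation=cv2.INTER_CUBIC)
def dr(P,col,cl=True):
    uv=((proj("side",P)-[x0,y0]+.5)*S-.5);cv2.polylines(v,[np.round(uv).astype(np.int32)],cl,col,1)
def loc(c,yaw,pts):
    a=np.radians(yaw);R=np.array([[np.cos(a),-np.sin(a)],[np.sin(a),np.cos(a)]]);pts=np.array(pts,float)
    return np.c_[pts[:,:2]@R.T+c,pts[:,2]]
box=lambda a,b,z:[(a,b,z),(a,-b,z),(-a,-b,z),(-a,b,z)]
for c,y in(((458.5,244.9),19),((577.9,220.4),-1)):
    dr(loc(c,y,box(29,24,44)),(0,0,255));dr(loc(c,y,[(-50,0,14),(-29,0,14)]),(0,255,0),False)
c=(560.3,12.4);y=-16.7
dr(loc(c,y,box(65,45,12)),(0,0,255));dr(loc(c,y,[(0,0,12),(0,0,62)]),(0,255,0),False)
for b in(18,-18):dr(loc(c,y,[(-42,b,12),(-42,b,34)]),(0,255,0),False)
cv2.imwrite("pics/ov.png",v)
E
```

```text
(no output)
```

View pics/ov.png

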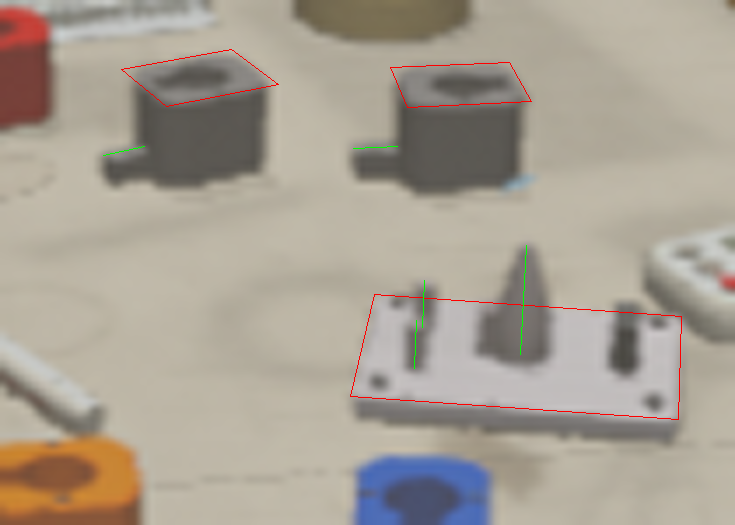

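Call:
drive_tool(motion=[[[0.0238,-0.0286,-0.009],[0,0,0.0725]],[[0.0238,-0.0286,-0.009],[0,0,0.0725]],[[0.0238,-0.0286,-0.009],[0,0,0.0725]],[[0.0238,-0.0286,-0.009],[0,0,0.0725]],[[0.0238,-0.0286,-0.009],[0,0,0.0725]],[[0.0238,-0.0286,-0.009],[0,0,0.0725]],[[0.0238,-0.0286,-0.009],[0,0,0.0725]],[[0.0238,-0.0286,-0.009],[0,0,0.0725]],[[0.0238,-0.0286,-0.009],[0,0,0.0725]],[[0.0238,-0.0286,-0.009],[0,0,0.0725]]], claw=1, force=20)

```text
time_s: 0.93
ee_pos: [459.3, 243.3, 123.3]
ee_rot: [-180.0, -0.0, 109.2]
force: [-0.2, -0.3, -0.3]
gripper_width: 91.5
```

Call:
drive_tool(motion=[[[0,0,-0.0142],[0,0,0]],[[0,0,-0.0142],[0,0,0]],[[0,0,-0.0142],[0,0,0]],[[0,0,-0.0142],[0,0,0]],[[0,0,-0.0142],[0,0,0]],[[0,0,-0.0142],[0,0,0]],[[0,0,-0.0142],[0,0,0]],[[0,0,-0.0142],[0,0,0]],[[0,0,0],[0,0,0]],[[0,0,0],[0,0,0]]])

```text
time_s: 1.77
ee_pos: [458.0, 244.7, 9.7]
ee_rot: [-179.9, 0.0, 109.0]
force: [0.5, 0.9, 0.1]
gripper_width: 91.0
```

```bash
python3 - <<'E'
from m import *
for n,(x0,y0,x1,y1) in (("side",(240,120,350,195)),("top",(190,130,280,230))):
    f=env.grab_frame(n)[:,:,::-1];cv2.imwrite(f"pics/{n}1.png",f);cv2.imwrite(f"pics/{n}1c.png",cv2.resize(f[y0:y1,x0:x1],None,fx=6,fy=6,interpolation=cv2.INTER_CUBIC))
print(env.state()["ee_pos"])
E
```

```text
[459.08773439 245.2575803   10.98611393]
```

View pics/side1c.png

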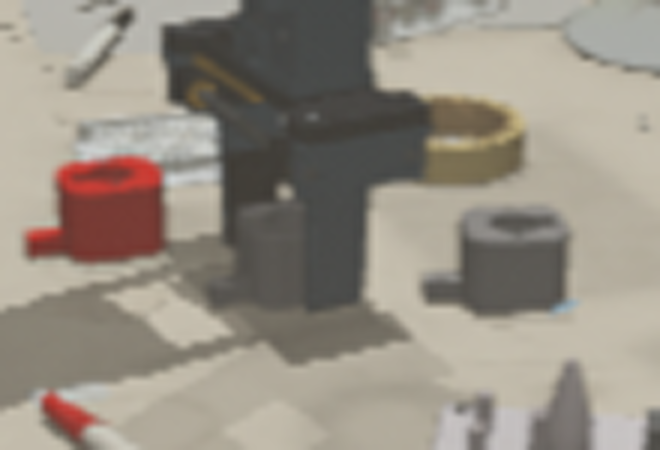

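View pics/top1c.png

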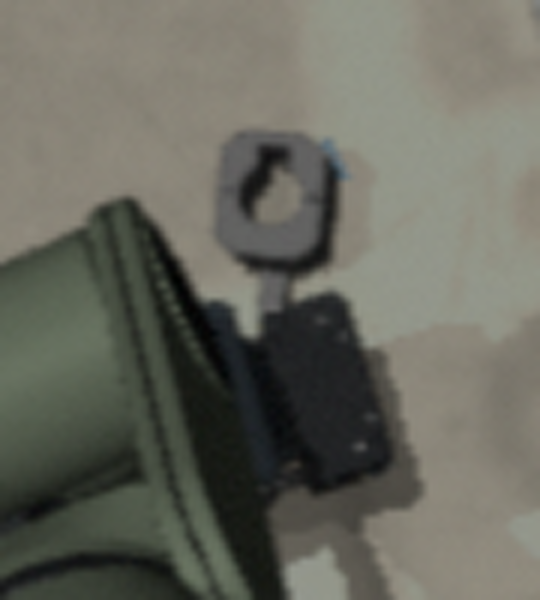

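The fingers straddle hub A (side crop, about (300,250)), and hub B is untouched. Next I close the gripper.

Call:
drive_tool(motion=[[[0,0,0],[0,0,0]],[[0,0,0],[0,0,0]],[[0,0,0],[0,0,0]],[[0,0,0],[0,0,0]],[[0,0,0],[0,0,0]],[[0,0,0],[0,0,0]],[[0,0,0],[0,0,0]],[[0,0,0],[0,0,0]],[[0,0,0],[0,0,0]],[[0,0,0],[0,0,0]]], claw=0, force=25)

```text
time_s: 2.7
ee_pos: [458.6, 245.0, 10.4]
ee_rot: [-180.0, -0.0, 109.0]
force: [-0.4, -0.2, 1.0]
gripper_width: 47.7
```

Call:
drive_tool(motion=[[[0,0,0.012],[0,0,0]],[[0,0,0.012],[0,0,0]],[[0,0,0.012],[0,0,0]],[[0,0,0.012],[0,0,0]],[[0,0,0.012],[0,0,0]],[[0,0,0.012],[0,0,0]],[[0,0,0.012],[0,0,0]],[[0,0,0.012],[0,0,0]],[[0,0,0.012],[0,0,0]],[[0,0,0],[0,0,0]]])

```text
time_s: 3.53
ee_pos: [459.8, 245.6, 120.2]
ee_rot: [179.8, -0.0, 109.0]
force: [0.5, 0.1, -0.6]
gripper_width: 47.9
```

Call:
drive_tool(motion=[[[0.0102,-0.0233,0],[0,0,-0.0623]],[[0.0102,-0.0233,0],[0,0,-0.0623]],[[0.0102,-0.0232,0],[0,0,-0.0623]],[[0.0102,-0.0233,0],[0,0,-0.0623]],[[0.0102,-0.0232,0],[0,0,-0.0623]],[[0.0102,-0.0233,0],[0,0,-0.0623]],[[0.0102,-0.0232,0],[0,0,-0.0623]],[[0.0102,-0.0233,0],[0,0,-0.0623]],[[0.0101,-0.0232,0],[0,0,-0.0623]],[[0.0101,-0.0232,0],[0,0,-0.0623]]])

```text
time_s: 4.37
ee_pos: [560.2, 11.3, 117.2]
ee_rot: [-179.9, 0.0, 73.1]
force: [-0.3, 0.7, -2.3]
gripper_width: 48.0
```

Call:
drive_tool(motion=[[[0,0,-0.01],[0,0,0]],[[0,0,-0.01],[0,0,0]],[[0,0,-0.01],[0,0,0]],[[0,0,0],[0,0,0]],[[0,0,0],[0,0,0]],[[0,0,0],[0,0,0]],[[0,0,0],[0,0,0]],[[0,0,0],[0,0,0]],[[0,0,0],[0,0,0]],[[0,0,0],[0,0,0]]])

```text
time_s: 5.2
ee_pos: [560.6, 12.6, 88.8]
ee_rot: [180.0, -0.0, 73.3]
force: [-1.4, 0.2, -1.5]
gripper_width: 47.8
```

```bash
python3 - <<'E'
from m import *
for n,(x0,y0,x1,y1) in (("side",(280,120,390,215)),("top",(250,120,350,220))):
    f=env.grab_frame(n)[:,:,::-1];cv2.imwrite(f"pics/{n}2.png",f);cv2.imwrite(f"pics/{n}2c.png",cv2.resize(f[y0:y1,x0:x1],None,fx=6,fy=6,interpolation=cv2.INTER_CUBIC))
print(env.state()["ee_pos"],env.state()["force"])
E
```

```text
[560.47426177  12.53419498  88.59100925] [-0.9501034   0.24596705 -1.61817125]
```

View pics/side2c.png

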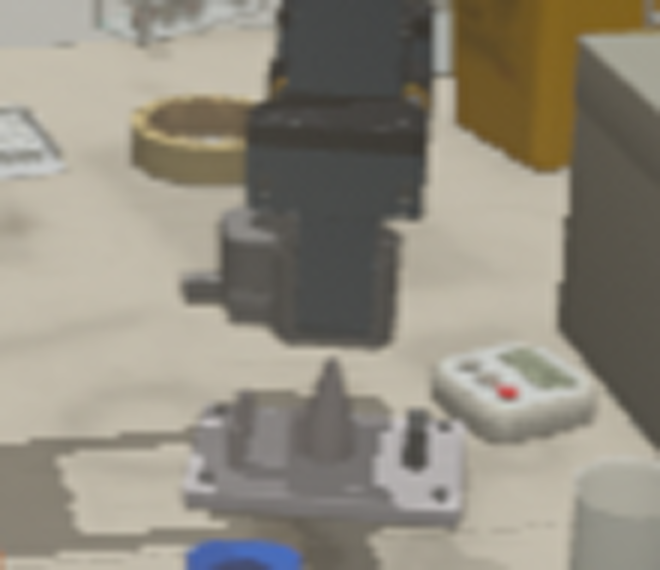

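View pics/top2c.png

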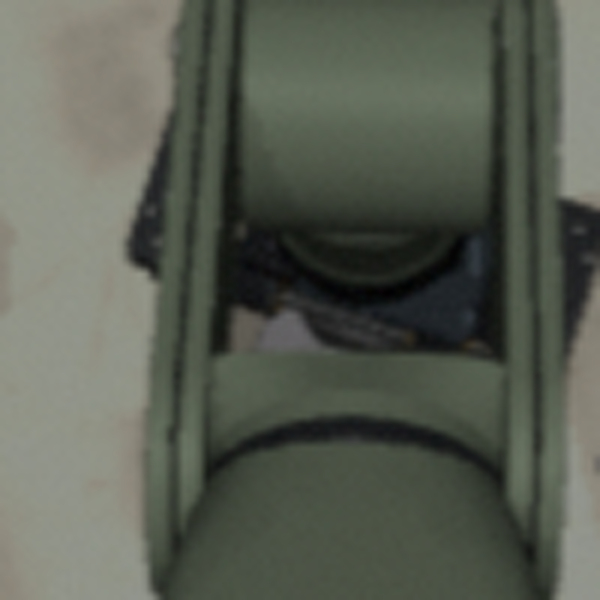

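```bash
python3 - <<'E'
from m import *
s=cv2.imread("pics/side2.png");x0,y0,S=290,135,8
v=cv2.resize(s[y0:y0+74,x0:x0+80],None,fx=S,fy=S,interpolation=cv2.INTER_CUBIC)
def dr(P,col,cl=True):
    uv=((proj("side",P)-[x0,y0]+.5)*S-.5);cv2.polylines(v,[np.round(uv).astype(np.int32)],cl,col,1)
def loc(c,yaw,pts):
    a=np.radians(yaw);R=np.array([[np.cos(a),-np.sin(a)],[np.sin(a),np.cos(a)]]);pts=np.array(pts,float)
    return np.c_[pts[:,:2]@R.T+c,pts[:,2]]
box=lambda a,b,z:[(a,b,z),(a,-b,z),(-a,-b,z),(-a,b,z)]
c=(560.5,12.5);y=-16.7
dr(loc(c,y,box(29,24,78+44)),(0,0,255));dr(loc(c,y,box(29,24,78)),(0,0,255))
dr(loc(c,y,[(-50,6,92),(-50,-6,92),(-29,-6,92),(-29,6,92)]),(0,255,0))
dr(loc(c,y,box(65,45,12)),(0,0,255));dr(loc(c,y,[(0,0,12),(0,0,62)]),(0,255,0),False)
cv2.imwrite("pics/ov2.png",v)
E
```

```text
(no output)
```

View pics/ov2.png

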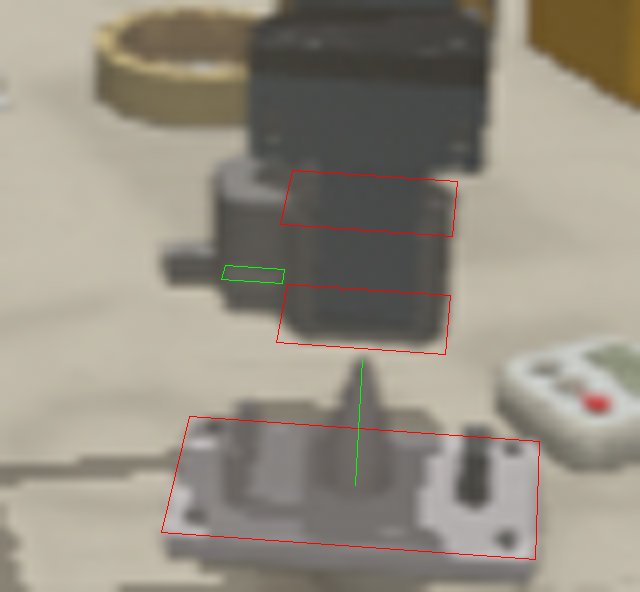

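```bash
python3 - <<'E'
from m import *
s=cv2.imread("pics/side2.png")
c=s[150:185,305:355].astype(float);c=np.clip((c-40)*2.6,0,255).astype(np.uint8)
cv2.imwrite("pics/z.png",cv2.resize(c,None,fx=15,fy=15,interpolation=cv2.INTER_CUBIC))
E
```

```text
(no output)
```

View pics/z.png

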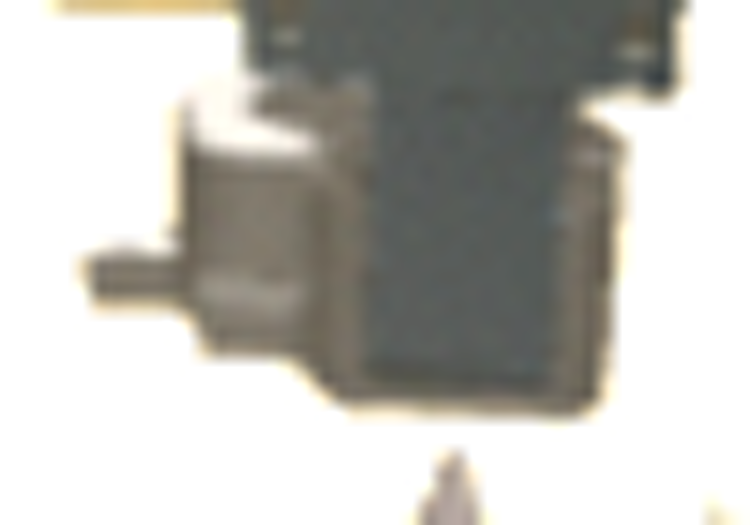

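Call:
drive_tool(motion=[[[0,0,-0.004],[0,0,0]],[[0,0,-0.004],[0,0,0]],[[0,0,-0.004],[0,0,0]],[[0,0,-0.004],[0,0,0]],[[0,0,-0.004],[0,0,0]],[[0,0,-0.004],[0,0,0]],[[0,0,-0.004],[0,0,0]],[[0,0,-0.004],[0,0,0]],[[0,0,-0.004],[0,0,0]],[[0,0,0],[0,0,0]]])

```text
time_s: 6.13
ee_pos: [559.8, 12.5, 51.4]
ee_rot: [-179.9, 0.0, 73.3]
force: [0.3, -0.6, -1.6]
gripper_width: 47.9
```

```bash
python3 - <<'E'
from m import *
f=env.grab_frame("side")[:,:,::-1];c=np.clip((f[145:215,290:380].astype(float)-40)*1.8,0,255).astype(np.uint8)
cv2.imwrite("pics/side3c.png",cv2.resize(c,None,fx=8,fy=8,interpolation=cv2.INTER_CUBIC))
print(env.state()["ee_pos"],env.state()["force"],env.state()["torque"])
E
```

```text
[560.0606153   12.50989627  51.82313638] [ 0.1981367   0.3702612  -1.24004802] [ 0.03689036 -0.02561361  0.02320165]
```

View pics/side3c.png

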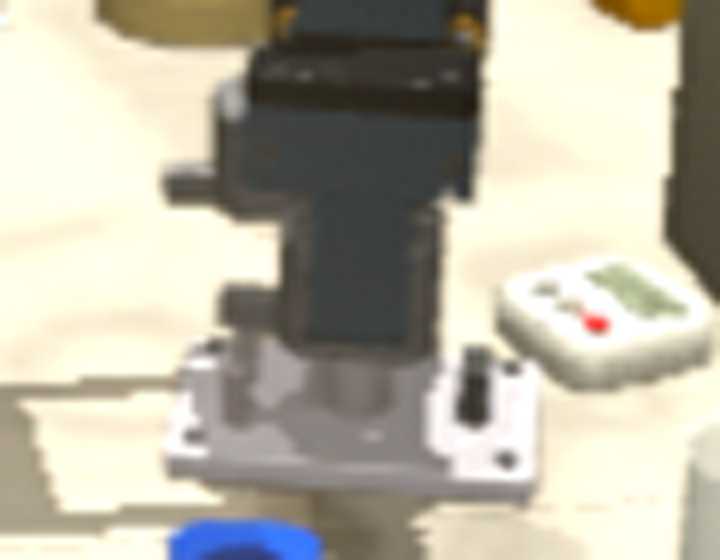

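Call:
drive_tool(motion=[[[0,0,-0.0015],[0,0,0]],[[0,0,-0.0015],[0,0,0]],[[0,0,-0.0015],[0,0,0]],[[0,0,-0.0015],[0,0,0]],[[0,0,-0.0015],[0,0,0]],[[0,0,-0.0015],[0,0,0]],[[0,0,-0.0015],[0,0,0]],[[0,0,-0.0015],[0,0,0]],[[0,0,0],[0,0,0]],[[0,0,0],[0,0,0]]])

```text
time_s: 7.02
ee_pos: [560.4, 12.5, 40.3]
ee_rot: [-180.0, -0.0, 73.3]
force: [-0.3, 0.1, -0.5]
gripper_width: 47.8
```

Call:
drive_tool(motion=[[[0,0,-0.0015],[0,0,0]],[[0,0,-0.0015],[0,0,0]],[[0,0,-0.0015],[0,0,0]],[[0,0,-0.0015],[0,0,0]],[[0,0,-0.0015],[0,0,0]],[[0,0,-0.0015],[0,0,0]],[[0,0,-0.0015],[0,0,0]],[[0,0,-0.0015],[0,0,0]],[[0,0,-0.0015],[0,0,0]],[[0,0,0],[0,0,0]]])

```text
time_s: 7.85
ee_pos: [560.2, 12.5, 26.5]
ee_rot: [-180.0, 0.0, 73.3]
force: [-0.4, 0.2, -2.1]
gripper_width: 48.3
```

Call:
drive_tool(motion=[[[0,0,-0.001],[0,0,0]],[[0,0,-0.001],[0,0,0]],[[0,0,-0.001],[0,0,0]],[[0,0,-0.0007],[0,0,0]],[[0,0,0],[0,0,0]],[[0,0,0],[0,0,0]],[[0,0,0],[0,0,0]],[[0,0,0],[0,0,0]],[[0,0,0],[0,0,0]],[[0,0,0],[0,0,0]]])

```text
time_s: 8.68
ee_pos: [560.5, 12.5, 23.2]
ee_rot: [180.0, -0.0, 73.3]
force: [0.0, 0.5, -1.5]
gripper_width: 47.7
```

Call:
drive_tool(motion=[[[0,0,-0.0004],[0,0,0]],[[0,0,-0.0004],[0,0,0]],[[0,0,-0.0004],[0,0,0]],[[0,0,0],[0,0,0]],[[0,0,0],[0,0,0]],[[0,0,0],[0,0,0]],[[0,0,0],[0,0,0]],[[0,0,0],[0,0,0]],[[0,0,0],[0,0,0]],[[0,0,0],[0,0,0]]])

```text
time_s: 9.52
ee_pos: [560.5, 12.5, 22.4]
ee_rot: [180.0, -0.0, 73.3]
force: [-3.0, 0.5, 5.2]
gripper_width: 48.3
```

Call:
drive_tool(motion=[[[0,0,0],[0,0,0]],[[0,0,0],[0,0,0]],[[0,0,0],[0,0,0]],[[0,0,0],[0,0,0]],[[0,0,0],[0,0,0]],[[0,0,0],[0,0,0]],[[0,0,0],[0,0,0]],[[0,0,0],[0,0,0]],[[0,0,0],[0,0,0]],[[0,0,0],[0,0,0]]], claw=1)

```text
time_s: 10.35
ee_pos: [560.4, 12.5, 22.0]
ee_rot: [180.0, -0.0, 73.3]
force: [0.4, 0.0, 0.3]
gripper_width: 90.8
```

Call:
drive_tool(motion=[[[0,0,0.005],[0,0,0]],[[0,0,0.01],[0,0,0]],[[0,0,0.0125],[0,0,0]],[[0,0,0.0125],[0,0,0]],[[0,0,0.0125],[0,0,0]],[[0,0,0.0125],[0,0,0]],[[0,0,0.0125],[0,0,0]],[[0,0,0.0125],[0,0,0]],[[0,0,0.0125],[0,0,0]],[[0,0,0],[0,0,0]]])

```text
time_s: 11.18
ee_pos: [562.3, 12.5, 128.0]
ee_rot: [179.6, -0.1, 73.3]
force: [0.7, -0.1, 0.2]
gripper_width: 91.2
```

Call:
drive_tool(motion=[[[0.00175,0.0208,0],[0,0,0.0274]],[[0.00175,0.0208,0],[0,0,0.0274]],[[0.00175,0.0208,0],[0,0,0.0274]],[[0.00175,0.0208,0],[0,0,0.0274]],[[0.00175,0.0208,0],[0,0,0.0274]],[[0.00175,0.0208,0],[0,0,0.0274]],[[0.00175,0.0208,0],[0,0,0.0274]],[[0.00175,0.0208,0],[0,0,0.0274]],[[0.00175,0.0208,0],[0,0,0.0274]],[[0.00175,0.0208,0],[0,0,0.0274]]])

```text
time_s: 12.02
ee_pos: [577.7, 221.5, 124.3]
ee_rot: [-180.0, 0.0, 89.1]
force: [0.3, 0.6, 0.2]
gripper_width: 91.2
```

```bash
python3 - <<'E'
from m import *
f=env.grab_frame("side")[:,:,::-1];a=cv2.resize(f[150:220,300:370],None,fx=5,fy=5,interpolation=cv2.INTER_CUBIC)
f=env.grab_frame("top")[:,:,::-1];cv2.imwrite("pics/top4.png",f);b=cv2.resize(f[140:210,280:350],None,fx=5,fy=5,interpolation=cv2.INTER_CUBIC)
cv2.imwrite("pics/c4.png",np.clip(np.hstack([a,b])*1.5,0,255).astype(np.uint8))
print(env.state()["ee_pos"],env.state()["ee_rot"])
E
```

```text
[577.95286451 223.17637768 124.22023993] [ 1.79979212e+02 -6.73978050e-02  8.91560917e+01]
```

View pics/c4.png

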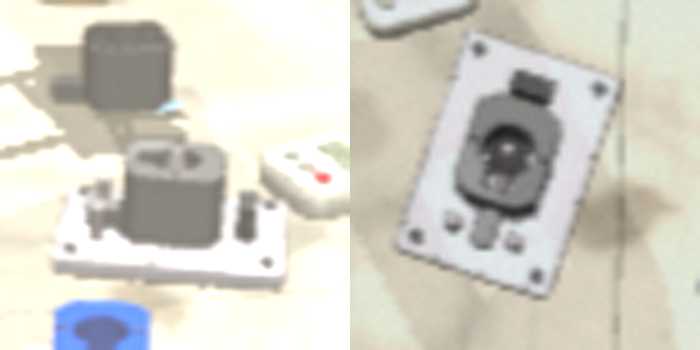

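View pics/top4.png

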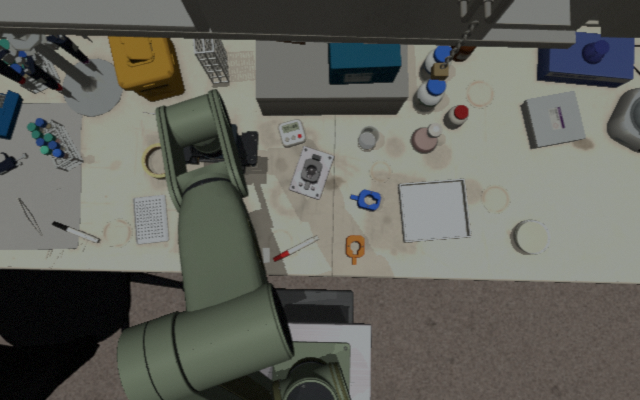

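Hub A is home: its lug sits between the posts (crop (485,230)) and the shaft shows in the bore. Now hub B.

Call:
drive_tool(motion=[[[0,0,-0.0142],[0,0,0]],[[0,0,-0.0142],[0,0,0]],[[0,0,-0.0142],[0,0,0]],[[0,0,-0.0142],[0,0,0]],[[0,0,-0.0142],[0,0,0]],[[0,0,-0.0142],[0,0,0]],[[0,0,-0.0142],[0,0,0]],[[0,0,-0.0142],[0,0,0]],[[0,0,0],[0,0,0]],[[0,0,0],[0,0,0]]])

```text
time_s: 12.95
ee_pos: [577.3, 219.5, 10.3]
ee_rot: [-179.9, 0.1, 88.9]
force: [0.4, 0.0, 0.1]
gripper_width: 91.2
```

Call:
drive_tool(motion=[[[0,0,0],[0,0,0]],[[0,0,0],[0,0,0]],[[0,0,0],[0,0,0]],[[0,0,0],[0,0,0]],[[0,0,0],[0,0,0]],[[0,0,0],[0,0,0]],[[0,0,0],[0,0,0]],[[0,0,0],[0,0,0]],[[0,0,0],[0,0,0]],[[0,0,0],[0,0,0]]], claw=0)

```text
time_s: 13.78
ee_pos: [578.0, 220.4, 11.1]
ee_rot: [180.0, 0.0, 89.0]
force: [-0.2, -1.1, 1.9]
gripper_width: 48.1
```

```bash
python3 - <<'E'
from m import *
t=cv2.imread("pics/top0.png");v=cv2.resize(t[165:255,385:485],None,fx=8,fy=8,interpolation=cv2.INTER_CUBIC)[:600]
cv2.imwrite("pics/tr.png",v)
for z,cn in ((28,[(399,184),(466,180),(469,238),(403,241)]),): 
    P=onz("top",cn,z)[:,:2];print(P,P.mean(0))
E
```

```text
[[ 530.98633083 -227.68855974]
 [ 546.83087141 -410.62459754]
 [ 389.2942179  -417.52683265]
 [ 376.73845986 -239.55094688]] [ 460.96247   -323.8477342]
```

View pics/tr.png

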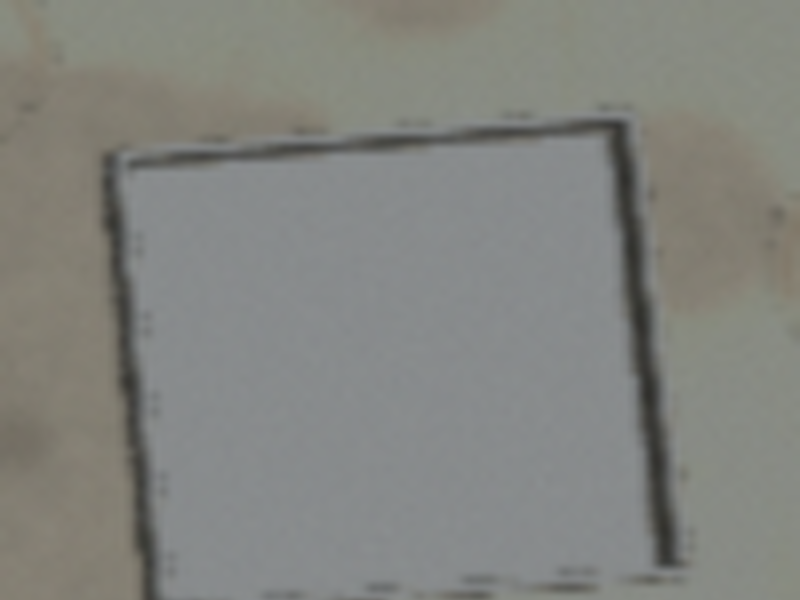

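Call:
drive_tool(motion=[[[0,0,0.01],[0,0,0]],[[0,0,0.014],[0,0,0]],[[0,0,0.014],[0,0,0]],[[0,0,0.014],[0,0,0]],[[0,0,0.014],[0,0,0]],[[0,0,0.014],[0,0,0]],[[0,0,0.014],[0,0,0]],[[0,0,0.014],[0,0,0]],[[0,0,0.012],[0,0,0]],[[0,0,0],[0,0,0]]])

```text
time_s: 14.62
ee_pos: [579.3, 221.2, 133.9]
ee_rot: [179.7, -0.1, 89.0]
force: [0.5, -0.2, -1.4]
gripper_width: 48.4
```

Call:
drive_tool(motion=[[[-0.0055,-0.0271,0],[0,0,0]],[[-0.0055,-0.0271,0],[0,0,0]],[[-0.0055,-0.0271,0],[0,0,0]],[[-0.0055,-0.0271,0],[0,0,0]],[[-0.0055,-0.0271,0],[0,0,0]],[[-0.0055,-0.0271,0],[0,0,0]],[[-0.0055,-0.0271,0],[0,0,0]],[[-0.0055,-0.0271,0],[0,0,0]],[[-0.0055,-0.0271,0],[0,0,0]],[[-0.0055,-0.0271,0],[0,0,0]]])

```text
time_s: 15.45
ee_pos: [521.9, -51.6, 130.3]
ee_rot: [-179.9, -0.0, 89.0]
force: [1.0, 0.3, -1.6]
gripper_width: 48.2
```

Call:
drive_tool(motion=[[[-0.0055,-0.0271,0],[0,0,0]],[[-0.0055,-0.0271,0],[0,0,0]],[[-0.0055,-0.0271,0],[0,0,0]],[[-0.0055,-0.0271,0],[0,0,0]],[[-0.0055,-0.0271,0],[0,0,0]],[[-0.0055,-0.0271,0],[0,0,0]],[[-0.0055,-0.0271,0],[0,0,0]],[[-0.0055,-0.0271,0],[0,0,0]],[[-0.0055,-0.0271,0],[0,0,0]],[[-0.0055,-0.0271,0],[0,0,0]]])

```text
time_s: 16.28
ee_pos: [467.1, -322.3, 130.2]
ee_rot: [-179.9, -0.1, 89.0]
force: [0.6, -0.3, -1.4]
gripper_width: 48.4
```

```bash
python3 - <<'E'
from m import *
f=env.grab_frame("side")[:,:,::-1];cv2.imwrite("pics/side5.png",f)
print(env.state()["ee_pos"],env.state()["ee_rot"],env.state()["gripper_width"])
E
```

```text
[ 466.66604645 -327.53542284  130.30409366] [-179.9769719     0.23730655   88.87659006] 48.045120142764
```

View pics/side5.png

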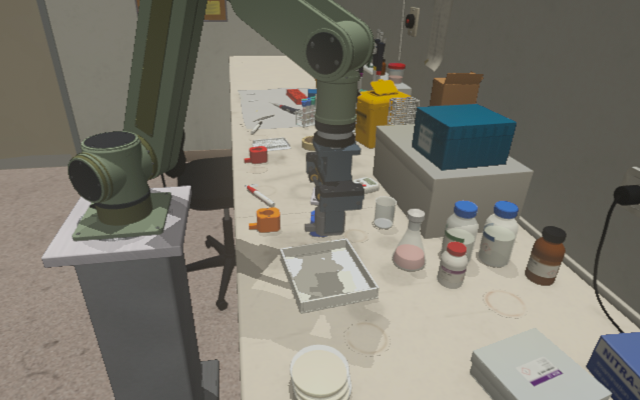

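Call:
drive_tool(motion=[[[0,0,-0.014],[0,0,0]],[[0,0,-0.014],[0,0,0]],[[0,0,-0.014],[0,0,0]],[[0,0,-0.014],[0,0,0]],[[0,0,-0.014],[0,0,0]],[[0,0,-0.014],[0,0,0]],[[0,0,-0.014],[0,0,0]],[[0,0,-0.01],[0,0,0]],[[0,0,-0.004],[0,0,0]],[[0,0,0],[0,0,0]]])

```text
time_s: 17.17
ee_pos: [467.3, -320.9, 17.7]
ee_rot: [-179.9, -0.1, 89.0]
force: [-0.3, -0.7, -1.6]
gripper_width: 48.2
```

Call:
drive_tool(motion=[[[0,0,-0.0005],[0,0,0]],[[0,0,-0.0005],[0,0,0]],[[0,0,-0.0005],[0,0,0]],[[0,0,-0.0005],[0,0,0]],[[0,0,-0.0005],[0,0,0]],[[0,0,0],[0,0,0]],[[0,0,0],[0,0,0]],[[0,0,0],[0,0,0]],[[0,0,0],[0,0,0]],[[0,0,0],[0,0,0]]])

```text
time_s: 18.0
ee_pos: [468.0, -321.5, 16.4]
ee_rot: [180.0, -0.0, 89.0]
force: [0.2, 0.6, -1.3]
gripper_width: 48.2
```

Call:
drive_tool(motion=[[[0,0,-0.0004],[0,0,0]],[[0,0,-0.0004],[0,0,0]],[[0,0,-0.0004],[0,0,0]],[[0,0,-0.0004],[0,0,0]],[[0,0,0],[0,0,0]],[[0,0,0],[0,0,0]],[[0,0,0],[0,0,0]],[[0,0,0],[0,0,0]],[[0,0,0],[0,0,0]],[[0,0,0],[0,0,0]]])

```text
time_s: 18.83
ee_pos: [468.0, -321.5, 15.1]
ee_rot: [180.0, -0.0, 89.0]
force: [-1.4, 1.8, 6.1]
gripper_width: 48.2
```

Contact with the tray floor at about 6 N. Release and withdraw.

Call:
drive_tool(motion=[[[0,0,0],[0,0,0]],[[0,0,0],[0,0,0]],[[0,0,0],[0,0,0]],[[0,0,0],[0,0,0]],[[0,0,0],[0,0,0]],[[0,0,0],[0,0,0]],[[0,0,0],[0,0,0]],[[0,0,0],[0,0,0]],[[0,0,0],[0,0,0]],[[0,0,0],[0,0,0]]], claw=1)

```text
time_s: 19.67
ee_pos: [468.0, -321.5, 14.8]
ee_rot: [180.0, -0.0, 89.0]
force: [-0.2, 0.2, 0.4]
gripper_width: 91.2
```

Call:
drive_tool(motion=[[[0,0,0.005],[0,0,0]],[[0,0,0.012],[0,0,0]],[[0,0,0.016],[0,0,0]],[[0,0,0.016],[0,0,0]],[[0,0,0.016],[0,0,0]],[[0,0,0.016],[0,0,0]],[[0,0,0.016],[0,0,0]],[[0,0,0.016],[0,0,0]],[[0,0,0.016],[0,0,0]],[[0,0,0.016],[0,0,0]]])

```text
time_s: 20.5
ee_pos: [467.8, -321.4, 161.0]
ee_rot: [180.0, 0.0, 89.0]
force: [1.1, 0.3, -0.2]
gripper_width: 91.3
```

Call:
drive_tool(motion=[[[-0.0,0.02,0],[0,0,0]],[[-0.0,0.02,0],[0,0,0]],[[-0.0,0.02,0],[0,0,0]],[[-0.0,0.02,0],[0,0,0]],[[-0.0,0.02,0],[0,0,0]],[[-0.0,0.02,0],[0,0,0]],[[-0.0,0.02,0],[0,0,0]],[[-0.0,0.02,0],[0,0,0]],[[0,0.01,0],[0,0,0]],[[0,0,0],[0,0,0]]])

```text
time_s: 21.33
ee_pos: [467.8, -150.0, 160.2]
ee_rot: [180.0, -0.0, 89.1]
force: [-0.5, -0.3, 0.9]
gripper_width: 91.3
```

```bash
python3 - <<'E'
from m import *
f=env.grab_frame("side")[:,:,::-1];cv2.imwrite("pics/side6.png",f)
f=env.grab_frame("top")[:,:,::-1];cv2.imwrite("pics/top6.png",f)
E
```

```text
(no output)
```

View pics/side6.png

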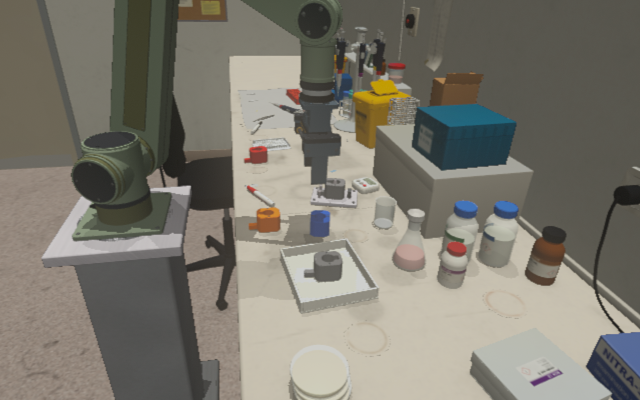

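View pics/top6.png

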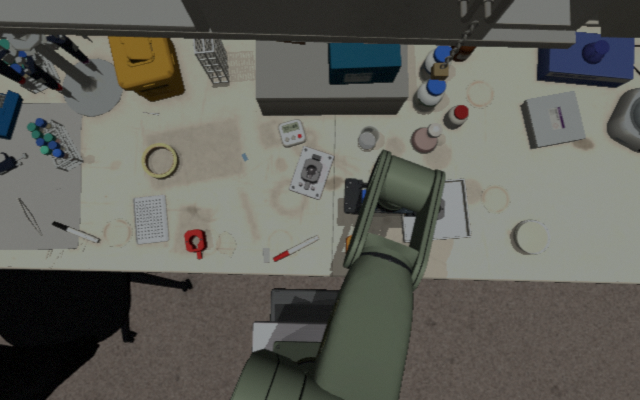

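The side view shows hub B standing flat in the tray at (326,265). Hub A is seated at (335,188), and the other parts haven't moved. I'm handing in.

```bash
python3 - <<'E'
from workcell import env
print(env.state()["time_s"],env.state()["force"]);print(env.job_done())
E
```

```text
21.4333 [-0.74312983  1.06182901  0.62718933]
the job is handed in; nothing more can be done
None
```

I seated the hub with its keyway on the lug side (top view, about pixel (225,206)) on the check stand first, then put the other hub in the white tray. I handed the job in at 21.4 s.

- **Seated hub:** it went down over the key and between the posts with no sideways resistance. It touched the plate at about 5 N, at the height worked out for fully home. Afterwards both cameras showed it upright, with its lug between the posts and the shaft in its bore.
- **Tray hub:** it touched the tray floor at about 6 N, close to the height expected for a 4 mm floor. The last side picture shows it standing flat in the tray. The arm hid part of the tray in the last top picture, so only the side view confirms this.
- **Everything else:** nothing else in view was moved, and the gripper was open and clear of everything at the end.
- **Disagreements:** the two camera views agreed to about 2 mm. My readings of each hub's angle varied by up to about 4 degrees, within the stand's 10-degree play. No check failed.

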